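# Ready the tube rotator for loading

### The job

Get the tube rotator ready for loading: turn its free-spinning white disc with the fingers, either way round, until the red mark that is hidden down in the housing stands at the very top, and let go so that it stays there. Then push the orange drip plate along its railed stand until one end overhangs far enough to be gripped, pick it up and lay it flat on the blue rest pad in front of the disc, centred and lengthwise along the pad, with the mark still at the top. Leave the spray bottle, tube rack, timer and tip box where they are.

Things in the scene. Friction and masses are not known exactly. Their poses are not given: they have to be found in the camera images.
- disc (a joint): Angle (rad) of the white disc of the tube rotator about its level axle; 0 or any whole turn = red mark at the top; no stops. Growing values move the top of the disc towards the rotator's own -y (clockwise seen from the robot). Balanced, bearing friction about 0.012 N m, so it stays where it is left. 180 mm diameter, 20 mm thick, about 0.45 kg; its upper half stands free.
- mark (a point): The red mark: 14 mm wide stripe across the rim of the disc and 36 mm down both faces, with red clips inward of it; the point lies at mid-thickness on the rim, 90 mm from the axle. At the start it is low down inside the housing.
- axle (a point): Centre of the disc on its axle, 105 mm above the table. x along the axle, away from the robot side; y level, in the disc's plane; z up. Disc faces are plain from radius 48 mm to the rim; inside that, tubes and hub stick out up to 18 mm.
- top (a point): Fixed point in space 90 mm straight above the axle (195 mm above the table): where the mark must come.
- rest (a point): Centre of the top face of the blue rest pad, 45 mm above the table, 130 mm from the disc's mid-plane on the rotator's -x side (robot side). The pad top is 44 mm (x) by 120 mm (y) and 5 mm thick, overhanging a 34 x 100 mm white pedestal. Axes as axle. Nothing stands higher within 95 mm of it towards the housing.
- plate_mid (a point): Centre of the orange drip plate, a rigid slab 140 mm (its x) by 60 mm (y) by 8 mm (z), about 0.09 kg. It starts lying in the channel of the stand, lengthwise, between rails that stand 4 mm higher than its top, so it cannot be gripped there.
- channel (a point): Centre of the channel floor of the aluminium stand, 60 mm above the table. x along the channel, y across, z up. The stand is a fixed block 160 mm (x) by 90 mm (y) by 60 mm high; two dark rails along its long sides, 12 mm wide and 12 mm high, leave a 66 mm wide channel, open at both ends.
- bottle: Blue spray bottle, 72 mm diameter, 196 mm high, white head; origin at the centre of its underside. Bystander.
- rack: Blue tube rack 80 x 100 mm with white-capped tubes, 103 mm high; origin at the centre of its underside. Bystander.
- timer: Black lab timer 80 x 110 x 30 mm lying flat; origin at the centre of its underside. Bystander.
- tipbox: Green pipette-tip box 85 x 120 x 62 mm; origin at the centre of its underside. Bystander.
- rotor: The whole tube rotator, fixed to the table; origin on the table straight below the axle centre, axes as axle. White housing round the disc's lower half: 70 mm (x) by 210 mm (y), top at 105 mm (level with the axle), on a 100 x 220 mm foot; rest pad in front.
- plate: The orange drip plate again; origin at the centre of its underside.
Things that resemble listed ones, but are neither listed nor needed, are in the scene too. What is shaped like the part that bears channel but yellow is not meant.

How it is judged:
On the way, in this order (a step that is already met when the one before it is completed fails the run):
1. the red mark stands at the top, the disc at rest and let go (distance between mark and top below 0.012 m and velocity of joint disc between -0.1 and 0.1 rad/s and contact force between the fingers and rotor below 0.1 N), for 0.3 s.
2. the plate, still lying in the channel, overhangs one end of the stand by 20 mm or more ((x of plate_mid in the frame of channel above 0.03 m or x of plate_mid in the frame of channel below -0.03 m) and z of plate_mid in the frame of channel below 0.009 m and y of plate_mid in the frame of channel between -0.015 and 0.015 m).
3. the plate lies on the rest pad (x of plate_mid in the frame of rest between -0.015 and 0.015 m and y of plate_mid in the frame of rest between -0.02 and 0.02 m and z of plate_mid in the frame of rest between -0.002 and 0.01 m and angle between the x axis of plate_mid and the y axis of rest, either way round below 0.2 rad and angle between the z axis of plate_mid and the z axis of rest, either way round below 0.1 rad), for 0.2 s.
At the end, for the whole second after the job is handed in: The red mark is within 12 mm of the top and the disc at rest; the plate lies at rest flat on the rest pad, its centre within 15 mm across and 20 mm along of the pad's centre, its length along the pad within 0.2 rad (all of step 3 and distance between mark and top below 0.012 m and velocity of joint disc between -0.1 and 0.1 rad/s and linear speed of plate below 0.02 m/s); the robot touches nothing.
It fails at once if the spray bottle is moved more than 25 mm or tipped (distance of bottle from where it was at the start of the episode above 0.025 m or angle between bottle's own z axis and vertical above 0.3 rad).
It fails at once if the tube rack is moved more than 25 mm or tipped (distance of rack from where it was at the start of the episode above 0.025 m or angle between rack's own z axis and vertical above 0.3 rad).
It fails at once if the timer is moved more than 25 mm or tipped (distance of timer from where it was at the start of the episode above 0.025 m or angle between timer's own z axis and vertical above 0.3 rad).
It fails at once if the tip box is moved more than 25 mm or tipped (distance of tipbox from where it was at the start of the episode above 0.025 m or angle between tipbox's own z axis and vertical above 0.3 rad).
It fails at once if the plate falls to the table (height (world z) of plate_mid below 0.03 m).
It also fails if it takes over 72 s, if anything falls off the work surface, if the arm or the gripper's body presses on something with over 40 N, if the wrist force passes 120 N, or if a joint passes its speed limit or range.

### The arm

A 7-joint arm with a two-finger parallel gripper is mounted at the origin on the work surface. World frame = base frame: x ahead of the robot, y to its left, z up, the work surface at z = 0. Lengths are in m, angles in rad, forces in N, time in s.
With the tool pointing down it reaches from about 0.375 to 0.925 m from the base axis. Payload 3.1 kg.
Tool frame: the origin (TCP) lies between the finger pads; the fingertips stand 25 mm ahead of it and the grasp point (between the pads) lies 6 mm ahead of it; x points along the fingers, y is the direction in which the jaws open and shut, and the axes are right-handed (so a half turn about x gives the same grasp; the last joint's range is limited). The gripper opens to 85 mm and grips with 20 to 120 N. Pads are 22 mm wide; open, the fingers measure 114 mm over their backs; the gripper's body (76 mm by 85 mm) begins 54 mm behind the grasp point. The pads swing forward as they close: fully open they stand 13 mm farther back than shut.
Start: joints at [1.159, 0.383, 0.044, 1.598, -0.018, 1.161, -0.05], TCP at [0.201, -0.618, 0.256] pointing down, gripper open.
Joint ranges: [-2.61, 2.61], [-0.41, 2.15], [-1.48, 1.57], [0, 2.5], [-1.57, 4.71], [0.05, 1.97], [-2.85, 2.85]. Speed limits (rad/s): [2.79, 2.79, 3.14, 3.14, 3.14, 3.14, 3.14].

### API

Orientations are given as a unit quaternion [w, x, y, z].
In Python, from cell import ctrl gives the robot as it stands.
- The arm moves only by the tool servo_tool, never from a script. Its argument "plan" is a list of rows, each a list of 3 entries, a list of its own where there are three numbers: the shift along the tool's x, y, z in m, then the turn, a rotation vector about the tool's x, y, z in degrees, then the closure, from -1 (fully open) to 1 (shut). In form: [[[x, y, z], [wx, wy, wz], fingers], ...]. A call has 1 to 5 rows; each row shifts and turns the commanded pose from where the row before left it, along the tool's axes as they then stand; what a row does not reach is not made up. A row lasts 1/12 s, in which the tool goes at most 41.7 mm and 7.16 degrees, less where a joint would pass 70% of its speed; a pose out of reach is approached as far as the arm can. A call with a gripper value outside its range is refused whole. The fingers move at their own pace and stop on an object; "newtons" is the grip in N (left out, the last holds). Time passes only in rows, so rows that do not move let the fingers close. It gives the time, the measured TCP pose, the force and the opening at its end, in the units of the state.
- ctrl.get_state(): the state, without advancing time (a new reading comes with each control period).
- ctrl.grab_frame(name): name is "scene" or "side" or "wrist"; returns (picture, depth): 480x640x3 uint8, red, green, blue; 480x640 float32, m along the optical axis (not along the pixel's ray), 0 where there is no reading.
- ctrl.camera_params(name): a dict with "fx", "fy", "cx", "cy" (pixels), "view" (4x4, takes a point from world to camera coordinates); the wrist camera has in their place "hand_eye" (4x4, takes a point from camera to tool coordinates, whose origin is the TCP and whose axes are the tool frame's). Camera axes: x right, y up, looking along -z (the intrinsics and any distortion apply to the point x, -y, -z); pixel columns grow to the right and rows downward; lengths in m; the calibration is good to about 2 mm. A picture is of the moment at which its call begins: read the wrist's pose just before it. camera_params takes no time and is no camera call.
- ctrl.finish_job(): hands the job in, once; it reports no verdict.
The state is a dict: "t": time; "q": joint angles; "qd": joint speeds; "joint_efforts": joint torques, N m; "position": TCP position; "eef_rot": TCP orientation; "ft_force": force on the tool from outside, world axes, zero at the start; "moment": the same for the moment, N m; "gripper_width": opening from 0.0 (shut) to 1.0 (fully open).
Only numpy, scipy, OpenCV 4.12 (cv2) and the standard library are available. Lean on these libraries where they do the work, as an engineer would, in place of code of your own. Each camera call takes 0.05 s, during which the arm holds its last target. There are 200 camera calls.

## Working session

There is one attempt and no reset: what is moved stays moved. The work goes in short steps, Python scripts to look and compute and a tool call to move; the robot and the scene stay as the last step left them, time stands still between calls to the robot, and variables do not carry over. Pictures are saved under pics/ and viewed, about 8 in all and at most 12, crops included, and the job is handed in when it is done.

Besides the shell and the picture viewer there is one more tool, called after "Emit:" as name(argument=value, ...), one argument or row to a line, values as JSON. servo_tool: Moves the arm, as the interface text tells. Its arguments: {"type":"object","properties":{"plan":{"type":"array","items":{"type":"array"}},"newtons":{"type":"number"}},"required":["plan"]}

```bash
ls; mkdir -p pics; cat > h.py <<'E'
import numpy as np,cv2
from cell import ctrl
from scipy.spatial.transform import Rotation as R
def pts(n):
    s=ctrl.get_state(); im,d=ctrl.grab_frame(n); p=ctrl.camera_params(n)
    v,u=np.mgrid[:480,:640]
    c=np.stack([(u-p['cx'])/p['fx']*d,-(v-p['cy'])/p['fy']*d,-d,np.ones_like(d)],-1)
    if 'view' in p: T=np.linalg.inv(np.array(p['view']))
    else:
        q=s['eef_rot'];W=np.eye(4);W[:3,:3]=R.from_quat([q[1],q[2],q[3],q[0]]).as_matrix();W[:3,3]=s['position'];T=W@np.array(p['hand_eye'])
    P=(c@T.T)[...,:3]; P[d==0]=np.nan
    return im,d,P
def save(im,f): cv2.imwrite('pics/'+f,im[...,::-1])
E
python3 - <<'E'
from h import *
print(ctrl.get_state())
a=[]
for n in('scene','side'):
    p=ctrl.camera_params(n);print({k:(v if k!='view' else np.linalg.inv(np.array(v)).round(3).tolist()) for k,v in p.items()})
    im,d,P=pts(n);np.savez(n,im=im,P=P);save(im,n+'.png')
E
```

```text
pics
{'t': 0.0, 'q': array([ 1.15919892,  0.3837959 ,  0.04384975,  1.59960232, -0.01792128,
        1.16118254, -0.04991151]), 'qd': array([-0.00129086,  0.00065831, -0.00051709, -0.00072758, -0.00070388,
        0.00058113, -0.00115939]), 'joint_efforts': array([ 1.89858442e-04, -4.33448660e+01,  1.02479484e+00, -2.49513423e+01,
        1.05761449e-02,  1.14007076e-02, -1.33961186e-05]), 'position': array([ 0.20035811, -0.61742099,  0.25489944]), 'eef_rot': array([-0.10960656, -0.69823147, -0.11140345,  0.69860468]), 'ft_force': array([-0.19900443, -0.09106724,  0.40251293]), 'moment': array([ 0.02048609, -0.02512984, -0.00244133]), 'gripper_width': 1.0002096604632777}
{'fx': 448.7847252261785, 'fy': 448.7847252261785, 'cx': 316.4409927117698, 'cy': 231.41082939660882, 'view': [[0.647, -0.564, 0.513, 1.134], [0.762, 0.47, -0.445, -0.527], [0.009, 0.679, 0.734, 0.982], [0.0, 0.0, 0.0, 1.0]]}
{'fx': 538.3448304649568, 'fy': 538.3448304649568, 'cx': 320.4311714351133, 'cy': 250.29038324261765, 'view': [[-0.961, 0.181, -0.211, 0.204], [-0.278, -0.629, 0.726, 1.167], [-0.001, 0.756, 0.654, 1.204], [0.0, 0.0, 0.0, 1.0]]}
```

View pics/scene.png

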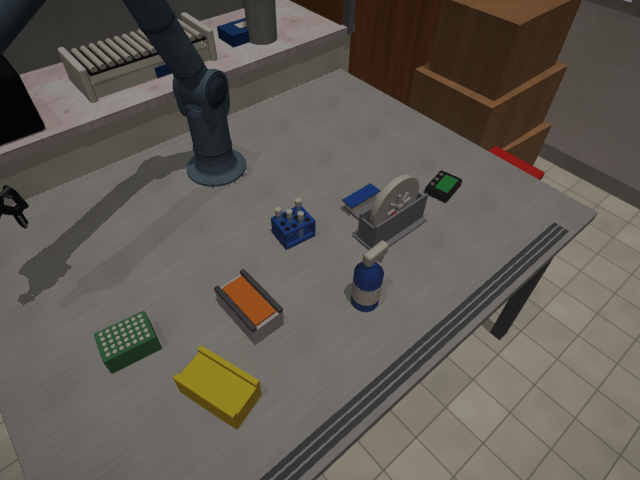

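View pics/side.png

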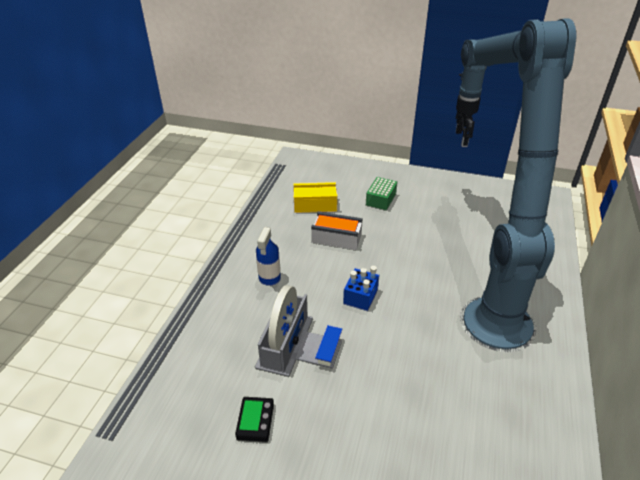

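Scene view: rotator with disc at (397,205) and blue pad at (361,196); aluminium stand with orange plate at (250,303); the yellow decoy at (217,385); rack (293,225), bottle (367,283), timer (443,185), tip box (127,340). Side view shows the same. Measuring next.

```bash
cat > m.py <<'E'
from h import *
for n in('scene','side'):
    z=np.load(n+'.npz');im=z['im'].astype(int);P=z['P'];r,g,b=im[...,0],im[...,1],im[...,2]
    print(n)
    def rep(name,m,box=False):
        q=P[m&np.isfinite(P[...,2])]
        if len(q)<10: print(name,'few');return
        xy=q[:,:2].astype(np.float32)
        med=np.median(q,0)
        rc=cv2.minAreaRect(xy[np.linalg.norm(xy-med[:2],axis=1)<0.15])
        print(name,len(q),'med',med.round(3),'rect c',np.round(rc[0],3),np.round(rc[1],3),'ang',round(rc[2],1))
    Z=P[...,2];X=P[...,0];Y=P[...,1]
    tab=(X>.2)&(X<1)&(abs(Y)<.8)
    rep('plate',tab&(r>150)&(g<130)&(b<70)&(Z>.05)&(Z<.085))
    rep('bluepad',tab&(b>90)&(r<60)&(abs(Z-.045)<.006))
    rep('standrails',tab&(abs(Z-.072)<.004)&(r<90)&(abs(r-b)<25))
    rep('stand all',tab&(Z>.03)&(Z<.08)&~((r>140)&(g>120)&(b<100))&(np.hypot(X-.7,Y+.25)<0))
    disc=tab&(Z>.115)&(Z<.21)&(r>120)&(abs(r-b)<50)
    rep('whitehigh',disc)
    for nm,m in (('green',(g>r+25)&(g>b+20)&(Z>.01)&tab),('rackb',(b>r+50)&(Z>.02)&tab),('tall',(Z>.1)&tab)):
        cc=cv2.connectedComponentsWithStats(m.astype(np.uint8))
        for i in range(1,cc[0]):
            if cc[2][i,4]>60: rep(nm+str(cc[3][i].round()),cc[1]==i)
E
python3 m.py
```

```text
scene
plate few
bluepad 349 med [0.45  0.243 0.046] rect c [0.449 0.247] [0.044 0.12 ] ang 0.4
standrails 824 med [ 0.576 -0.21   0.073] rect c [ 0.558 -0.246] [0.162 0.091] ang 1.5
stand all few
whitehigh 403 med [0.588 0.187 0.195] rect c [0.584 0.234] [0.113 0.029] ang 89.1
green[446. 183.] 234 med [0.576 0.506 0.032] rect c [0.576 0.506] [0.047 0.085] ang 11.3
green[124. 337.] 988 med [ 0.459 -0.521  0.061] rect c [ 0.454 -0.517] [0.118 0.086] ang 83.2
rackb[361. 195.] 371 med [0.451 0.243 0.046] rect c [0.451 0.245] [0.124 0.046] ang 89.2
rackb[292. 221.] 364 med [ 0.422 -0.003  0.066] rect c [0.415 0.008] [0.102 0.083] ang 83.2
rackb[372. 272.] 138 med [ 0.73  -0.003  0.144] rect c [ 0.731 -0.002] [0.034 0.019] ang 70.8
tall[395. 198.] 1487 med [0.59  0.226 0.139] rect c [0.582 0.244] [0.211 0.071] ang 89.5
tall[  5. 210.] 96 med [ 0.206 -0.586  0.317] rect c [ 0.206 -0.586] [0.011 0.025] ang 9.8
tall[371. 267.] 1059 med [ 0.724 -0.005  0.143] rect c [0.721 0.009] [0.083 0.067] ang 66.4
side
plate 573 med [ 0.58  -0.257  0.068] rect c [ 0.578 -0.295] [0.143 0.22 ] ang 22.7
blue
[... 279 characters left out ...]
9 med [ 0.448 -0.47   0.055] rect c [ 0.453 -0.509] [0.142 0.089] ang 81.9
green[251. 415.] 604 med [0.575 0.507 0.031] rect c [0.575 0.506] [0.05  0.086] ang 12.0
rackb[268. 254.] 321 med [0.699 0.029 0.123] rect c [0.706 0.023] [0.065 0.046] ang 30.0
rackb[360. 289.] 695 med [0.41  0.046 0.063] rect c [0.412 0.009] [0.113 0.082] ang 84.5
rackb[329. 343.] 564 med [0.448 0.248 0.045] rect c [0.448 0.246] [0.126 0.045] ang 89.4
tall[466.  80.] 1096 med [ 0.219 -0.587  0.479] rect c [ 0.225 -0.594] [0.05  0.175] ang 2.5
tall[266. 247.] 559 med [0.704 0.03  0.141] rect c [0.707 0.019] [0.07  0.072] ang 28.6
tall[282. 315.] 1263 med [0.569 0.271 0.136] rect c [0.578 0.246] [0.213 0.072] ang 89.8
```

```bash
cat >> h.py <<'E'
def to(target,ydir=None):
    s=ctrl.get_state();q=s['eef_rot'];M=R.from_quat([q[1],q[2],q[3],q[0]]).as_matrix()
    d=np.array(target)-s['position']
    print('t',s['t'],'pos',s['position'].round(4),'xax',M[:,0].round(3),'yax',M[:,1].round(3),'zax',M[:,2].round(3),'w',round(s['gripper_width'],3),'F',s['ft_force'].round(1))
    print('shift mm (current axes)',(M.T@d*1e3).round(1))
    if ydir is not None:
        y=np.array(ydir,float);y/=np.linalg.norm(y)
        for sg in(1,-1):
            x=np.array([0,0,-1.]);N=np.stack([x,sg*y,np.cross(x,sg*y)],1)
            print('rotvec deg',sg,np.degrees(R.from_matrix(M.T@N).as_rotvec()).round(2),'shift after turn',(N.T@d*1e3).round(1))
    print('q7',s['q'][6])
E
python3 - <<'E'
from h import *
to([.579,.246,.29],[1,0,0])
z=np.load('scene.npz');im=z['im'].astype(int);P=z['P'];r,g,b=im[...,0],im[...,1],im[...,2];Z=P[...,2]
m=(r>120)&(r>g+60)&(b<80)&(Z>.055)&(Z<.08);q=P[m];print(len(q),cv2.minAreaRect(q[:,:2].astype(np.float32)),np.median(q,0))
m=(r>120)&(g>100)&(b<60)&(Z>.03)&(Z<.09);q=P[m];print('yellow',len(q),cv2.minAreaRect(q[:,:2].astype(np.float32)))
# disc face / rim: top points
m=(Z>.185)&(Z<.2)&(abs(P[...,0]-.58)<.05)&(abs(P[...,1]-.246)<.1);q=P[m];print('top',q.min(0),q.max(0),np.median(q,0),np.percentile(q[:,2],98))
E
```

```text
t 0.1 pos [ 0.2004 -0.6175  0.255 ] xax [-0.001  0.002 -1.   ] yax [ 0.309 -0.951 -0.002] zax [-0.951 -0.309  0.   ] w 1.002 F [0.5 0.2 0.2]
shift mm (current axes) [ -33.4 -704.5 -626.7]
rotvec deg 1 [-72.01  -0.08   0.12] shift after turn [ -35.   378.6 -863.5]
rotvec deg -1 [1.0799e+02 1.4000e-01 9.0000e-02] shift after turn [ -35.  -378.6  863.5]
q7 -0.04987497673313566
1145 ((0.5597941875457764, -0.24593566358089447), (0.1393604874610901, 0.0591120645403862), 1.433395504951477) [ 0.56276829 -0.24670028  0.06902142]
yellow 2925 ((0.6853570342063904, -0.4138937294483185), (0.16091714799404144, 0.09070245921611786), 18.555997848510742)
top [0.56938868 0.19838387 0.1850277 ] [0.59197037 0.28479554 0.19841228] [0.5828946  0.23640682 0.19209031] 0.19772795131608706
```

Emit:
servo_tool(
  plan=[
    [[-0.0014,-0.0282,-0.0251],[0,0,0],-1],
    [[-0.0014,-0.0282,-0.0251],[0,0,0],-1],
    [[-0.0014,-0.0282,-0.0251],[0,0,0],-1],
    [[-0.0014,-0.0282,-0.0251],[0,0,0],-1],
    [[-0.0014,-0.0282,-0.0251],[0,0,0],-1],
  ],
)

```text
t: 0.52
position: [0.2767, -0.4433, 0.2627]
eef_rot: [-0.11, -0.698, -0.111, 0.699]
ft_force: [1.0, 0.0, -0.6]
gripper_width: 0.998
```

Emit:
servo_tool(
  plan=[
    [[-0.0014,-0.0282,-0.0251],[0,0,0],-1],
    [[-0.0014,-0.0282,-0.0251],[0,0,0],-1],
    [[-0.0014,-0.0282,-0.0251],[0,0,0],-1],
    [[-0.0014,-0.0282,-0.0251],[0,0,0],-1],
    [[-0.0014,-0.0282,-0.0251],[0,0,0],-1],
  ],
)

```text
t: 0.93
position: [0.3523, -0.2705, 0.27]
eef_rot: [-0.11, -0.698, -0.111, 0.699]
ft_force: [0.3, -0.2, -0.2]
gripper_width: 0.999
```

Emit:
servo_tool(
  plan=[
    [[-0.0014,-0.0282,-0.0251],[0,0,0],-1],
    [[-0.0014,-0.0282,-0.0251],[0,0,0],-1],
    [[-0.0014,-0.0282,-0.0251],[0,0,0],-1],
    [[-0.0014,-0.0282,-0.0251],[0,0,0],-1],
    [[-0.0014,-0.0282,-0.0251],[0,0,0],-1],
  ],
)

```text
t: 1.35
position: [0.4281, -0.0979, 0.2771]
eef_rot: [-0.111, -0.698, -0.11, 0.699]
ft_force: [0.8, -0.1, -0.1]
gripper_width: 1.005
```

Emit:
servo_tool(
  plan=[
    [[-0.0014,-0.0282,-0.0251],[0,0,0],-1],
    [[-0.0014,-0.0282,-0.0251],[0,0,0],-1],
    [[-0.0014,-0.0282,-0.0251],[0,0,0],-1],
    [[-0.0014,-0.0282,-0.0251],[0,0,0],-1],
    [[-0.0014,-0.0282,-0.0251],[0,0,0],-1],
  ],
)

```text
t: 1.77
position: [0.504, 0.0746, 0.284]
eef_rot: [-0.11, -0.698, -0.11, 0.699]
ft_force: [0.8, 0.1, 0.0]
gripper_width: 1.001
```

Emit:
servo_tool(
  plan=[
    [[-0.0014,-0.0282,-0.0251],[0,0,0],-1],
    [[-0.0014,-0.0282,-0.0251],[0,0,0],-1],
    [[-0.0014,-0.0282,-0.0251],[0,0,0],-1],
    [[-0.0014,-0.0282,-0.0251],[0,0,0],-1],
    [[-0.0014,-0.0282,-0.0251],[0,0,0],-1],
  ],
)

```text
t: 2.18
position: [0.5802, 0.2472, 0.2905]
eef_rot: [-0.11, -0.698, -0.11, 0.699]
ft_force: [0.3, -0.9, 0.0]
gripper_width: 0.999
```

Emit:
servo_tool(
  plan=[
    [[0,0,0],[-6.5,0,0],-1],
    [[0,0,0],[-6.5,0,0],-1],
    [[0,0,0],[-6.5,0,0],-1],
    [[0,0,0],[-6.5,0,0],-1],
    [[0,0,0],[-6.5,0,0],-1],
  ],
)

```text
t: 2.6
position: [0.5795, 0.2459, 0.2904]
eef_rot: [-0.303, -0.638, -0.303, 0.639]
ft_force: [-0.2, -0.2, -0.1]
gripper_width: 1.003
```

Emit:
servo_tool(
  plan=[
    [[0,0,0],[-6.5,0,0],-1],
    [[0,0,0],[-6.5,0,0],-1],
    [[0,0,0],[-6.5,0,0],-1],
    [[0,0,0],[-6.5,0,0],-1],
    [[0,0,0],[-6.5,0,0],-1],
  ],
)

```text
t: 3.02
position: [0.5796, 0.2456, 0.2905]
eef_rot: [-0.47, -0.528, -0.47, 0.529]
ft_force: [0.8, -0.1, -0.2]
gripper_width: 0.998
```

Emit:
servo_tool(
  plan=[
    [[0,0,0],[-6.5,0,0],-1],
    [[0,0,0],[-0.5,0,0],-1],
  ],
)

```text
t: 3.18
position: [0.5796, 0.2455, 0.2904]
eef_rot: [0.5, 0.499, 0.501, -0.5]
ft_force: [0.6, -0.7, 0.1]
gripper_width: 0.996
```

```bash
python3 - <<'E'
from h import *
to([.580,.246+.053,.105+.053+.006],[1,0,0])
im,d,P=pts('wrist');save(im,'w1.png');np.savez('w1',im=im,P=P)
Z=P[...,2]
m=(Z>.18)&(Z<.205)&(abs(P[...,0]-.58)<.05);q=P[m];print(len(q),q.min(0),q.max(0),np.median(q,0))
if len(q)>20:print(cv2.minAreaRect(q[:,:2].astype(np.float32)))
m=(abs(Z-.045)<.004)&(im[...,2]>im[...,0].astype(int)+50)
if m.sum()>20:print('pad',cv2.minAreaRect(P[m][:,:2].astype(np.float32)))
E
```

```text
t 3.1833 pos [0.5796 0.2455 0.2904] xax [-0.002 -0.    -1.   ] yax [ 1.     0.002 -0.002] zax [ 0.002 -1.     0.   ] w 0.996 F [ 0.6 -0.7  0.1]
shift mm (current axes) [126.4   0.7 -53.5]
rotvec deg 1 [0.09 0.02 0.09] shift after turn [126.4   0.4 -53.5]
rotvec deg -1 [-1.7991e+02 -1.4000e-01  3.0000e-02] shift after turn [126.4  -0.4  53.5]
q7 -0.744966553528442
4659 [0.56947932 0.19300628 0.18000439] [0.58995522 0.29894634 0.19813635] [0.57949319 0.25525607 0.19287694]
((0.579738438129425, 0.24596913158893585), (0.10600316524505615, 0.020023785531520844), 89.5548095703125)
pad ((0.44881558418273926, 0.13164933025836945), (0.34957355260849, 0.04478902369737625), 89.54976654052734)
```

Emit:
servo_tool(
  plan=[
    [[0.0,0,-0.0265],[0,0,0],-1],
    [[0.0,0,-0.027],[0,0,0],-1],
    [[0.042,0,0],[0,0,0],-1],
    [[0.042,0,0],[0,0,0],-1],
    [[0.042,0,0],[0,0,0],-1],
  ],
)

```text
t: 3.65
position: [0.5802, 0.3008, 0.1659]
eef_rot: [0.5, 0.501, 0.499, -0.5]
ft_force: [-0.3, -0.2, -0.2]
gripper_width: 0.997
```

Emit:
servo_tool(
  plan=[
    [[0,0,0],[0,0,0],1],
    [[0,0,0],[0,0,0],1],
    [[0,0,0],[0,0,0],1],
    [[0,0,0],[0,0,0],1],
    [[0,0,0],[0,0,0],1],
  ],
  newtons=20,
)

```text
t: 4.07
position: [0.5817, 0.301, 0.1701]
eef_rot: [0.5, 0.502, 0.499, -0.498]
ft_force: [0.1, 1.1, -0.3]
gripper_width: 0.3
```

```bash
python3 - <<'E'
from h import *
to([.580,.246-.053,.105+.053+.006],[1,0,0])
# arc steps, r=75 about axle, theta +45 -> -45, 15 rows of 6 deg
a=np.radians(np.arange(45,-46,-6)); y=75*np.sin(a);z=75*np.cos(a)
print([(round(-dz,1),round(-dy,1)) for dy,dz in zip(np.diff(y),np.diff(z))])
E
```

```text
t 4.0667 pos [0.5817 0.301  0.1701] xax [ 0.005  0.003 -1.   ] yax [ 1.    -0.001  0.005] zax [-0.001 -1.    -0.003] w 0.3 F [ 0.1  1.1 -0.3]
shift mm (current axes) [  5.8  -1.6 108. ]
rotvec deg 1 [-0.06 -0.17 -0.31] shift after turn [  6.1  -1.7 108. ]
rotvec deg -1 [179.94  -0.49   0.27] shift after turn [   6.1    1.7 -108. ]
q7 -0.9015198033620117
[(np.float64(-5.3), np.float64(5.8)), (np.float64(-4.6), np.float64(6.4)), (np.float64(-3.9), np.float64(6.8)), (np.float64(-3.2), np.float64(7.2)), (np.float64(-2.4), np.float64(7.5)), (np.float64(-1.6), np.float64(7.7)), (np.float64(-0.8), np.float64(7.8)), (np.float64(-0.0), np.float64(7.9)), (np.float64(0.8), np.float64(7.8)), (np.float64(1.6), np.float64(7.7)), (np.float64(2.4), np.float64(7.5)), (np.float64(3.2), np.float64(7.2)), (np.float64(3.9), np.float64(6.8)), (np.float64(4.6), np.float64(6.4)), (np.float64(5.3), np.float64(5.8))]
```

Emit:
servo_tool(
  plan=[
    [[0,0,0],[0,0,0],1],
    [[0,0,0],[0,0,0],1],
    [[0,0,0],[0,0,0],1],
    [[0,0,0],[0,0,0],1],
  ],
)

```text
t: 4.4
position: [0.5804, 0.3014, 0.1696]
eef_rot: [0.5, 0.502, 0.5, -0.499]
ft_force: [-1.9, 0.4, 6.7]
gripper_width: 0.229
```

```bash
python3 - <<'E'
import numpy as np
a=np.radians(np.arange(43,-48,-6)); y=82*np.sin(a);z=82*np.cos(a)
print(*[(float(round(-dz,1)),float(round(-dy,1))) for dy,dz in zip(np.diff(y),np.diff(z))])
E
```

```text
(-5.5, 6.6) (-4.8, 7.1) (-4.0, 7.6) (-3.2, 8.0) (-2.4, 8.3) (-1.5, 8.5) (-0.6, 8.6) (0.3, 8.6) (1.2, 8.5) (2.1, 8.3) (2.9, 8.1) (3.8, 7.7) (4.5, 7.3) (5.3, 6.8) (6.0, 6.2)
```

Emit:
servo_tool(
  plan=[
    [[-0.0055,0,0.0066],[0,0,0],1],
    [[-0.0048,0,0.0071],[0,0,0],1],
    [[-0.004,0,0.0076],[0,0,0],1],
    [[-0.0032,0,0.008],[0,0,0],1],
    [[-0.0024,0,0.0083],[0,0,0],1],
  ],
)

```text
t: 4.82
position: [0.5802, 0.2626, 0.1879]
eef_rot: [0.5, 0.501, 0.5, -0.499]
ft_force: [-0.3, 3.8, 1.5]
gripper_width: 0.229
```

Emit:
servo_tool(
  plan=[
    [[-0.0015,0,0.0085],[0,0,0],1],
    [[-0.0006,0,0.0086],[0,0,0],1],
    [[0.0003,0,0.0086],[0,0,0],1],
    [[0.0012,0,0.0085],[0,0,0],1],
    [[0.0021,0,0.0083],[0,0,0],1],
  ],
)

```text
t: 5.23
position: [0.5799, 0.2177, 0.1841]
eef_rot: [-0.5, -0.5, -0.5, 0.501]
ft_force: [1.0, 3.9, -0.4]
gripper_width: 0.228
```

Emit:
servo_tool(
  plan=[
    [[0.0029,0,0.0081],[0,0,0],1],
    [[0.0038,0,0.0077],[0,0,0],1],
    [[0.0045,0,0.0073],[0,0,0],1],
    [[0.0053,0,0.0068],[0,0,0],1],
    [[0.006,0,0.0062],[0,0,0],1],
  ],
)

```text
t: 5.65
position: [0.5797, 0.183, 0.1617]
eef_rot: [0.5, 0.5, 0.5, -0.5]
ft_force: [0.8, 4.8, 0.3]
gripper_width: 0.228
```

Emit:
servo_tool(
  plan=[
    [[0,0,0],[0,0,0],1],
    [[0,0,0],[0,0,0],1],
  ],
)

```text
t: 5.82
position: [0.5797, 0.1816, 0.1604]
eef_rot: [-0.5, -0.5, -0.5, 0.501]
ft_force: [3.5, 3.2, -4.1]
gripper_width: 0.23
```

```bash
cat > mark.py <<'E'
from h import *
import sys
to([.580,.246,.29])
C=np.array([.5797,.246,.105])
out=[]
for n in('scene','side','wrist'):
    im,d,P=pts(n);i=im.astype(int);out.append(im)
    q=P-C
    r=np.hypot(q[...,1],q[...,2])
    m=(i[...,0]>90)&(i[...,0]>2*i[...,1])&(i[...,0]>2*i[...,2])&(abs(q[...,0])<.03)&(r<.1)&(r>.05)&(q[...,2]>-.02)
    print(n,m.sum(),end=' ')
    if m.sum()>4:
        k=q[m];a=np.degrees(np.arctan2(k[:,1],k[:,2]));print('theta from top towards +y: mean',a.mean().round(1),'range',a.min().round(1),a.max().round(1),'r',r[m].min().round(3),r[m].max().round(3))
        rim=k[r[m]>.085]
        if len(rim): print('  rim pts',len(rim),'y',rim[:,1].mean().round(4),'z',rim[:,2].mean().round(4),'ang',np.degrees(np.arctan2(rim[:,1],rim[:,2])).mean().round(2))
    else: print()
f=sys.argv[1] if len(sys.argv)>1 else None
if f:
    a=cv2.resize(out[0][130:270,300:480],(480,373));b=cv2.resize(out[1][250:390,220:350],(320,345))
    b=cv2.copyMakeBorder(b,0,28,0,0,cv2.BORDER_CONSTANT);save(np.hstack([a,b]),f)
E
python3 mark.py m1.png
```

```text
t 5.8167 pos [0.5797 0.1816 0.1604] xax [-0.001 -0.002 -1.   ] yax [ 1.    -0.001 -0.001] zax [-0.001 -1.     0.002] w 0.23 F [ 3.5  3.2 -4.1]
shift mm (current axes) [-1.297e+02  1.000e-01 -6.420e+01]
q7 -0.7291293636263366
scene 0 
side 0 
wrist 0
```

View pics/m1.png

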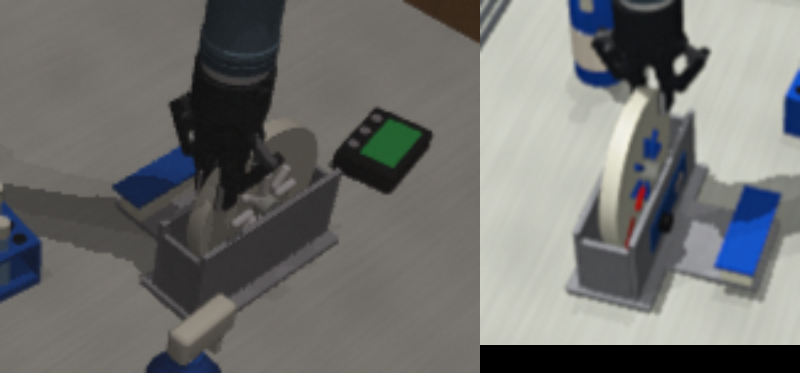

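Emit:
servo_tool(
  plan=[
    [[0,0,0],[0,0,0],-1],
    [[0,0,0],[0,0,0],-1],
    [[0,0,0],[0,0,0],-1],
    [[0,0,0],[0,0,0],-1],
    [[0,0,0],[0,0,0],-1],
  ],
)

```text
t: 6.38
position: [0.5797, 0.1825, 0.162]
eef_rot: [-0.5, -0.5, -0.5, 0.501]
ft_force: [0.4, 0.5, 0.6]
gripper_width: 0.919
```

Emit:
servo_tool(
  plan=[
    [[-0.0105,0,-0.0215],[0,0,0],-1],
    [[-0.0105,0,-0.0215],[0,0,0],-1],
    [[-0.0105,0,-0.0215],[0,0,0],-1],
    [[0.0,0,0],[0,0,0],-1],
    [[0.0,0,0],[0,0,0],-1],
  ],
)

```text
t: 6.8
position: [0.5795, 0.2501, 0.1949]
eef_rot: [0.501, 0.5, 0.501, -0.498]
ft_force: [-0.2, -0.4, -0.5]
gripper_width: 0.999
```

Emit:
servo_tool(
  plan=[
    [[0.0103,0,-0.02],[0,0,0],-1],
    [[0.0103,0,-0.02],[0,0,0],-1],
    [[0.0103,0,-0.02],[0,0,0],-1],
    [[0,0,0],[0,0,0],-1],
    [[0,0,0],[0,0,0],-1],
  ],
)

```text
t: 7.22
position: [0.5788, 0.3071, 0.1612]
eef_rot: [-0.5, -0.499, -0.5, 0.501]
ft_force: [0.3, -0.7, 0.8]
gripper_width: 0.998
```

Emit:
servo_tool(
  plan=[
    [[0,0,0],[0,0,0],-1],
  ],
)

```text
t: 7.3
position: [0.5805, 0.3056, 0.1622]
eef_rot: [-0.5, -0.5, -0.499, 0.501]
ft_force: [0.7, -1.4, 1.2]
gripper_width: 1.001
```

```bash
sed -i 's/(i\[...,0\]>90)/(i[...,0]>70)/; s/>-.02)$/>-.04)/' mark.py; python3 mark.py
```

```text
t 7.3 pos [0.5805 0.3056 0.1622] xax [-0.    -0.002 -1.   ] yax [ 1.    -0.002 -0.   ] zax [-0.002 -1.     0.002] w 1.001 F [ 0.7 -1.4  1.2]
shift mm (current axes) [-127.7   -0.4   59.9]
q7 -0.9140652763677335
scene 0 
side 6 theta from top towards +y: mean 126.9 range 122.7 131.6 r 0.056 0.07
wrist 2
```

```bash
python3 - <<'E'
import numpy as np
a=np.radians(np.arange(49,-56,-7)); y=79*np.sin(a);z=79*np.cos(a)
print(*[(float(round(-dz,1)),float(round(-dy,1))) for dy,dz in zip(np.diff(y),np.diff(z))])
E
```

```text
(-6.9, 6.8) (-6.0, 7.5) (-5.0, 8.2) (-4.0, 8.8) (-2.9, 9.2) (-1.8, 9.5) (-0.6, 9.6) (0.6, 9.6) (1.8, 9.5) (2.9, 9.2) (4.0, 8.8) (5.0, 8.2) (6.0, 7.5) (6.9, 6.8)
```

Emit:
servo_tool(
  plan=[
    [[0,0,0],[0,0,0],1],
    [[0,0,0],[0,0,0],1],
    [[0,0,0],[0,0,0],1],
    [[0,0,0],[0,0,0],1],
    [[0,0,0],[0,0,0],1],
  ],
)

```text
t: 7.87
position: [0.5799, 0.3078, 0.1629]
eef_rot: [0.5, 0.5, 0.5, -0.5]
ft_force: [-0.5, 0.4, 0.0]
gripper_width: 0.301
```

Emit:
servo_tool(
  plan=[
    [[0,0,0],[0,0,0],1],
    [[0,0,0],[0,0,0],1],
    [[0,0,0],[0,0,0],1],
  ],
)

```text
t: 8.12
position: [0.5805, 0.3078, 0.163]
eef_rot: [0.5, 0.501, 0.5, -0.5]
ft_force: [1.8, -0.1, 0.7]
gripper_width: 0.233
```

Emit:
servo_tool(
  plan=[
    [[-0.0069,0,0.0068],[0,0,0],1],
    [[-0.006,0,0.0075],[0,0,0],1],
    [[-0.005,0,0.0082],[0,0,0],1],
    [[-0.004,0,0.0088],[0,0,0],1],
    [[-0.0029,0,0.0092],[0,0,0],1],
  ],
)

```text
t: 8.53
position: [0.5802, 0.2675, 0.1887]
eef_rot: [0.5, 0.501, 0.5, -0.499]
ft_force: [2.5, 2.9, -3.0]
gripper_width: 0.231
```

Emit:
servo_tool(
  plan=[
    [[-0.0018,0,0.0095],[0,0,0],1],
    [[-0.0006,0,0.0096],[0,0,0],1],
    [[0.0006,0,0.0096],[0,0,0],1],
    [[0.0018,0,0.0095],[0,0,0],1],
    [[0.0029,0,0.0092],[0,0,0],1],
  ],
)

```text
t: 8.95
position: [0.5799, 0.2198, 0.1863]
eef_rot: [0.5, 0.5, 0.5, -0.5]
ft_force: [0.8, 2.4, 4.7]
gripper_width: 0.232
```

Emit:
servo_tool(
  plan=[
    [[0.004,0,0.0088],[0,0,0],1],
    [[0.005,0,0.0082],[0,0,0],1],
    [[0.006,0,0.0075],[0,0,0],1],
    [[0.0069,0,0.0068],[0,0,0],1],
    [[0,0,0],[0,0,0],1],
  ],
)

```text
t: 9.37
position: [0.5797, 0.1849, 0.1618]
eef_rot: [-0.5, -0.499, -0.499, 0.502]
ft_force: [0.8, -0.6, 2.0]
gripper_width: 0.229
```

Emit:
servo_tool(
  plan=[
    [[0,0,0],[0,0,0],-1],
    [[0,0,0],[0,0,0],-1],
    [[0,0,0],[0,0,0],-1],
    [[0,0,0],[0,0,0],-1],
    [[0,0,0],[0,0,0],-1],
  ],
)

```text
t: 9.78
position: [0.5792, 0.1887, 0.1625]
eef_rot: [0.5, 0.499, 0.5, -0.5]
ft_force: [0.9, 0.6, 1.3]
gripper_width: 0.918
```

```bash
python3 mark.py m2.png
```

```text
t 9.7833 pos [0.5792 0.1887 0.1625] xax [-0.001 -0.001 -1.   ] yax [ 1.     0.001 -0.001] zax [ 0.001 -1.     0.001] w 0.918 F [0.9 0.6 1.3]
shift mm (current axes) [-127.6    0.7  -57.2]
q7 -0.737727209451565
scene 22 theta from top towards +y: mean 33.3 range 28.6 39.3 r 0.07 0.092
  rim pts 12 y 0.0475 z 0.0761 ang 31.98
side 56 theta from top towards +y: mean 34.6 range 30.4 39.2 r 0.055 0.096
  rim pts 39 y 0.0517 z 0.0751 ang 34.53
wrist 975 theta from top towards +y: mean 30.3 range 29.3 31.6 r 0.086 0.093
  rim pts 975 y 0.0462 z 0.0791 ang 30.27
```

View pics/m2.png

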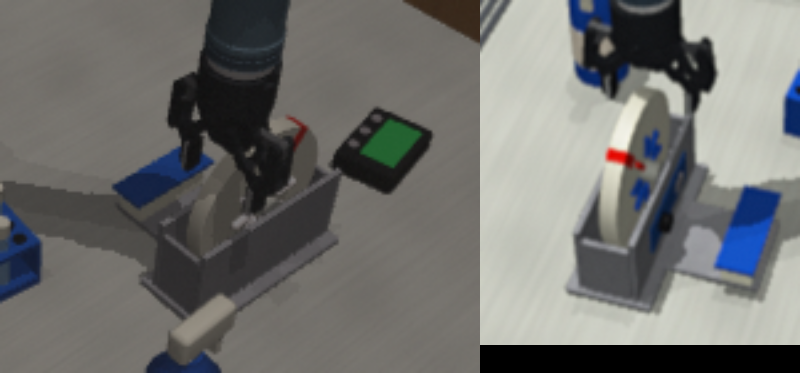

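Emit:
servo_tool(
  plan=[
    [[-0.009,0,-0.019],[0,0,0],-1],
    [[-0.009,0,-0.019],[0,0,0],-1],
    [[-0.0085,0,-0.019],[0,0,0],-1],
    [[0,0,0],[0,0,0],-1],
    [[0,0,0],[0,0,0],-1],
  ],
)

```text
t: 10.35
position: [0.5795, 0.2477, 0.1901]
eef_rot: [0.501, 0.5, 0.501, -0.499]
ft_force: [0.2, -0.1, -0.2]
gripper_width: 1.001
```

Emit:
servo_tool(
  plan=[
    [[0,0,0],[0,0,0],1],
    [[0,0,0],[0,0,0],1],
    [[0,0,0],[0,0,0],1],
    [[0,0,0],[0,0,0],1],
    [[0,0,0],[0,0,0],1],
  ],
)

```text
t: 10.77
position: [0.58, 0.2446, 0.1889]
eef_rot: [-0.5, -0.5, -0.5, 0.501]
ft_force: [0.3, 0.6, -0.6]
gripper_width: 0.301
```

Emit:
servo_tool(
  plan=[
    [[0,0,0],[0,0,0],1],
    [[0,0,0],[0,0,0],1],
    [[0,0,0],[0,0,0],1],
  ],
)

```text
t: 11.02
position: [0.5801, 0.2449, 0.1891]
eef_rot: [-0.5, -0.5, -0.499, 0.501]
ft_force: [0.4, -0.6, -0.8]
gripper_width: 0.231
```

Emit:
servo_tool(
  plan=[
    [[0.0005,0,0.0092],[0,0,0],1],
    [[0.0016,0,0.0091],[0,0,0],1],
    [[0.0027,0,0.0088],[0,0,0],1],
    [[0.0038,0,0.0085],[0,0,0],1],
    [[0.0048,0,0.008],[0,0,0],1],
  ],
)

```text
t: 11.43
position: [0.5798, 0.2019, 0.1767]
eef_rot: [0.5, 0.5, 0.5, -0.5]
ft_force: [-0.8, 2.7, 3.3]
gripper_width: 0.23
```

Emit:
servo_tool(
  plan=[
    [[0,0,0],[0,0,0],1],
    [[0,0,0],[0,0,0],1],
    [[0,0,0],[0,0,0],1],
  ],
)

```text
t: 11.68
position: [0.5798, 0.1994, 0.1751]
eef_rot: [-0.5, -0.499, -0.499, 0.502]
ft_force: [0.4, -0.7, 1.0]
gripper_width: 0.227
```

```bash
python3 mark.py
```

```text
t 11.6833 pos [0.5798 0.1994 0.1751] xax [-0.001 -0.004 -1.   ] yax [ 1.    -0.002 -0.001] zax [-0.002 -1.     0.004] w 0.227 F [ 0.4 -0.7  1. ]
shift mm (current axes) [-115.1   -0.   -46.1]
q7 -0.7500253340545843
scene 1 
side 41 theta from top towards +y: mean 2.1 range -3.7 8.3 r 0.058 0.096
  rim pts 29 y 0.0034 z 0.0906 ang 2.14
wrist 3830 theta from top towards +y: mean 2.6 range -2.1 8.1 r 0.085 0.095
  rim pts 3829 y 0.0042 z 0.0923 ang 2.64
```

Emit:
servo_tool(
  plan=[
    [[0.002,0,0.0029],[0,0,0],1],
    [[0,0,0],[0,0,0],1],
    [[0,0,0],[0,0,0],1],
  ],
)

```text
t: 12.08
position: [0.5798, 0.1988, 0.1746]
eef_rot: [-0.5, -0.5, -0.5, 0.501]
ft_force: [-2.2, -3.9, 5.0]
gripper_width: 0.228
```

Emit:
servo_tool(
  plan=[
    [[0,0,0],[0,0,0],-1],
    [[0,0,0],[0,0,0],-1],
    [[0,0,0],[0,0,0],-1],
    [[0,0,0],[0,0,0],-1],
    [[0,0,0],[0,0,0],-1],
  ],
)

```text
t: 12.5
position: [0.5797, 0.1994, 0.1737]
eef_rot: [0.5, 0.5, 0.5, -0.5]
ft_force: [-0.2, 0.6, 0.5]
gripper_width: 0.92
```

Emit:
servo_tool(
  plan=[
    [[0,0,0],[0,0,0],-1],
    [[-0.03,0,0],[0,0,0],-1],
    [[-0.03,0,0],[0,0,0],-1],
    [[-0.03,0,0],[0,0,0],-1],
    [[-0.03,0,0],[0,0,0],-1],
  ],
)

```text
t: 12.92
position: [0.5795, 0.1992, 0.2949]
eef_rot: [0.5, 0.5, 0.5, -0.5]
ft_force: [0.5, -0.1, -0.3]
gripper_width: 0.998
```

Emit:
servo_tool(
  plan=[
    [[0,0,0],[0,0,0],-1],
  ],
)

```text
t: 13.0
position: [0.583, 0.2017, 0.3014]
eef_rot: [0.502, 0.504, 0.498, -0.496]
ft_force: [0.5, 1.2, 1.0]
gripper_width: 1.007
```

```bash
python3 mark.py; python3 - <<'E'
from h import *
to([.44,-.244,.25],[0,1,0])
E
```

```text
t 13.0 pos [0.583  0.2017 0.3014] xax [ 0.012  0.005 -1.   ] yax [ 1.    -0.     0.012] zax [-0.    -1.    -0.005] w 1.007 F [0.5 1.2 1. ]
shift mm (current axes) [ 11.5  -3.1 -44.2]
q7 -0.667912060990117
scene 57 theta from top towards +y: mean 1.4 range -3.6 6.5 r 0.058 0.094
  rim pts 29 y 0.0022 z 0.0915 ang 1.41
side 43 theta from top towards +y: mean 1.7 range -5.2 8.6 r 0.059 0.097
  rim pts 31 y 0.0026 z 0.0912 ang 1.61
wrist 859 theta from top towards +y: mean 2.0 range -2.4 6.5 r 0.085 0.095
  rim pts 859 y 0.0032 z 0.0924 ang 1.98
t 13.15 pos [0.5798 0.1991 0.2939] xax [ 0. -0. -1.] yax [ 1. -0.  0.] zax [-0. -1.  0.] w 0.999 F [-0.3 -0.1 -1. ]
shift mm (current axes) [  44.  -139.7  443.1]
rotvec deg 1 [-9.001e+01  3.000e-02 -1.000e-02] shift after turn [  43.9 -443.1 -139.8]
rotvec deg -1 [ 8.999e+01 -1.000e-02 -3.000e-02] shift after turn [ 43.9 443.1 139.8]
q7 -0.6685839306822782
```

Emit:
servo_tool(
  plan=[
    [[0.0035,-0.0104,0.037],[0,0,0],1],
    [[0.0035,-0.0104,0.037],[0,0,0],1],
    [[0.0035,-0.0104,0.037],[0,0,0],1],
    [[0.0035,-0.0104,0.037],[0,0,0],1],
    [[0.0035,-0.0104,0.037],[0,0,0],1],
  ],
)

```text
t: 13.57
position: [0.5257, 0.0121, 0.2741]
eef_rot: [0.499, 0.499, 0.501, -0.501]
ft_force: [1.5, -0.4, -0.4]
gripper_width: 0.296
```

Emit:
servo_tool(
  plan=[
    [[0.0035,-0.0104,0.037],[0,0,0],1],
    [[0.0035,-0.0104,0.037],[0,0,0],1],
    [[0.0035,-0.0104,0.037],[0,0,0],1],
    [[0.0035,-0.0104,0.037],[0,0,0],1],
    [[0.0035,-0.0104,0.037],[0,0,0],1],
  ],
)

```text
t: 13.98
position: [0.4734, -0.1725, 0.257]
eef_rot: [0.499, 0.5, 0.501, -0.501]
ft_force: [0.2, -0.7, 0.2]
gripper_width: -0.001
```

Emit:
servo_tool(
  plan=[
    [[0.0035,-0.0104,0.037],[0,0,0],1],
    [[0.0035,-0.0104,0.037],[0,0,0],1],
    [[0,0,0],[7,0,0],1],
    [[0,0,0],[7,0,0],1],
    [[0,0,0],[7,0,0],1],
  ],
)

```text
t: 14.4
position: [0.4529, -0.2458, 0.2496]
eef_rot: [-0.396, -0.584, -0.399, 0.585]
ft_force: [0.8, 0.4, 0.2]
gripper_width: -0.003
```

Emit:
servo_tool(
  plan=[
    [[0,0,0],[7,0,0],1],
    [[0,0,0],[7,0,0],1],
    [[0,0,0],[7,0,0],1],
    [[0,0,0],[7,0,0],1],
    [[0,0,0],[7,0,0],1],
  ],
)

```text
t: 14.82
position: [0.4535, -0.2444, 0.2498]
eef_rot: [-0.203, -0.676, -0.206, 0.678]
ft_force: [0.3, -0.0, 0.4]
gripper_width: 0.0
```

Emit:
servo_tool(
  plan=[
    [[0,0,0],[7,0,0],1],
    [[0,0,0],[7,0,0],1],
    [[0,0,0],[7,0,0],1],
    [[0,0,0],[7,0,0],1],
    [[0,0,0],[6,0,0],1],
  ],
)

```text
t: 15.23
position: [0.4535, -0.2444, 0.2498]
eef_rot: [0.003, -0.706, 0.001, 0.708]
ft_force: [0.0, 1.3, -0.2]
gripper_width: -0.003
```

Emit:
servo_tool(
  plan=[
    [[0,0,0],[0,0,0],1],
    [[0,0,0],[0,0,0],1],
  ],
)

```text
t: 15.4
position: [0.4538, -0.2445, 0.2503]
eef_rot: [-0.0, -0.706, -0.001, 0.708]
ft_force: [0.9, 0.9, 0.4]
gripper_width: -0.0
```

```bash
cat > st.py <<'E'
from h import *
im,d,P=pts('wrist');np.savez('w',im=im,P=P);save(im,'w.png')
for n in('wrist','scene','side'):
    if n!='wrist': im,d,P=pts(n)
    i=im.astype(int);Z=P[...,2];r,g,b=i[...,0],i[...,1],i[...,2]
    m=(r>100)&(r>g+50)&(b<80)&(Z>.05)&(Z<.08)&(np.hypot(P[...,0]-.6,P[...,1]+.245)<.18)
    if m.sum()>50:
        c=cv2.minAreaRect(P[m][:,:2].astype(np.float32));print(n,'plate',m.sum(),np.round(c[0],4),np.round(c[1],3),round(c[2],1),'z',np.median(P[m][:,2]).round(4))
    m=(abs(Z-.072)<.004)&(r<90)&(abs(r-b)<25)&(np.hypot(P[...,0]-.558,P[...,1]+.245)<.1)
    if m.sum()>50:
        c=cv2.minAreaRect(P[m][:,:2].astype(np.float32));print(n,'rails',m.sum(),np.round(c[0],4),np.round(c[1],3),round(c[2],1),np.median(P[m][:,2]).round(4))
E
python3 st.py; python3 -c "
from h import *
to([.455,-.245,.09],[0,-1,0])"
```

```text
wrist plate 13460 [ 0.5506 -0.2451] [0.123 0.06 ] 1.3 z 0.0699
wrist rails 2589 [ 0.5449 -0.2457] [0.134 0.09 ] 1.4 0.0738
scene plate 1170 [ 0.5594 -0.246 ] [0.141 0.06 ] 1.5 z 0.0691
scene rails 582 [ 0.5575 -0.2463] [0.162 0.091] 1.7 0.0727
side plate 459 [ 0.5576 -0.2448] [0.138 0.081] 0.6 z 0.0687
side rails 166 [ 0.5562 -0.243 ] [0.158 0.1  ] 2.7 0.0721
t 15.55 pos [ 0.4545 -0.2446  0.2512] xax [-0.001  0.001 -1.   ] yax [ 0.001 -1.    -0.001] zax [-1.    -0.001  0.001] w -0.003 F [-0.3 -0.2  0.2]
shift mm (current axes) [161.2   0.5  -0.7]
rotvec deg 1 [0.08 0.06 0.04] shift after turn [161.2   0.4  -0.5]
rotvec deg -1 [-1.7992e+02 -7.0000e-02  1.0000e-01] shift after turn [161.2  -0.4   0.5]
q7 -1.251978239812663
```

Emit:
servo_tool(
  plan=[
    [[0.04,0.001,0],[0,0,0],1],
    [[0.04,0.001,0],[0,0,0],1],
    [[0.04,0.001,0],[0,0,0],1],
    [[0.03,0.001,0],[0,0,0],1],
    [[0.0115,0,0],[0,0,0],1],
  ],
)

```text
t: 15.97
position: [0.4511, -0.2475, 0.0856]
eef_rot: [0.002, -0.704, -0.002, 0.71]
ft_force: [-0.9, 0.3, 0.3]
gripper_width: -0.003
```

Emit:
servo_tool(
  plan=[
    [[0,0,0],[0,0,0],1],
    [[0,0,0],[0,0,0],1],
  ],
)

```text
t: 16.13
position: [0.4554, -0.2488, 0.0908]
eef_rot: [-0.0, 0.707, 0.0, -0.707]
ft_force: [-0.3, 0.3, 0.7]
gripper_width: 0.001
```

```bash
python3 -c "
from h import *
to([.533,-.2466,.089],[0,-1,0])"
```

```text
t 16.1333 pos [ 0.4554 -0.2488  0.0908] xax [ 0.  0. -1.] yax [ 0. -1. -0.] zax [-1. -0. -0.] w 0.001 F [-0.3  0.3  0.7]
shift mm (current axes) [  1.8  -2.2 -77.6]
rotvec deg 1 [ 0.01 -0.02  0.02] shift after turn [  1.8  -2.2 -77.6]
rotvec deg -1 [-1.7999e+02 -4.0000e-02 -3.0000e-02] shift after turn [ 1.8  2.2 77.6]
q7 -1.3913149227484232
```

Emit:
servo_tool(
  plan=[
    [[0.0015,0,-0.008],[0,0,0],1],
    [[0,-0.0003,-0.01],[0,0,0],1],
    [[0,-0.0003,-0.01],[0,0,0],1],
    [[0,-0.0003,-0.01],[0,0,0],1],
    [[0,-0.0003,-0.01],[0,0,0],1],
  ],
)

```text
t: 16.55
position: [0.5037, -0.2485, 0.0908]
eef_rot: [-0.001, -0.707, 0.001, 0.708]
ft_force: [-6.0, -0.2, 10.8]
gripper_width: -0.001
```

Emit:
servo_tool(
  plan=[
    [[0,-0.0003,-0.01],[0,0,0],1],
    [[0,-0.0003,-0.01],[0,0,0],1],
    [[0,-0.0003,-0.006],[0,0,0],1],
    [[0,0,-0.0035],[0,0,0],1],
    [[0,0,0],[0,0,0],1],
  ],
)

```text
t: 16.97
position: [0.5347, -0.2472, 0.0909]
eef_rot: [0.001, 0.708, -0.001, -0.707]
ft_force: [-1.6, 0.3, 5.5]
gripper_width: 0.004
```

Emit:
servo_tool(
  plan=[
    [[0,0,0.006],[0,0,0],1],
    [[-0.04,0,0.002],[0,0,0],1],
    [[-0.04,0,0],[0,0,0],1],
    [[-0.04,0,0],[0,0,0],-1],
    [[0,0,0],[0,0,0],-1],
  ],
)

```text
t: 17.38
position: [0.5312, -0.2481, 0.2187]
eef_rot: [0.003, 0.713, -0.003, -0.701]
ft_force: [1.3, 0.0, 1.5]
gripper_width: 0.272
```

```bash
python3 st.py; python3 -c "
from h import *
to([.663,-.243,.2],[.025,-1,0])"
```

```text
wrist plate 17983 [ 0.614  -0.2421] [0.139 0.06 ] 1.8 z 0.0699
wrist rails 3057 [ 0.5574 -0.245 ] [0.159 0.09 ] 1.7 0.0739
scene plate 1258 [ 0.6142 -0.2431] [0.14 0.06] 1.6 z 0.069
scene rails 589 [ 0.5575 -0.2466] [0.163 0.091] 1.6 0.0727
side plate 445 [ 0.6131 -0.2474] [0.142 0.08 ] 1.9 z 0.0686
side rails 182 [ 0.5566 -0.2425] [0.161 0.1  ] 1.9 0.0719
t 17.5333 pos [ 0.5252 -0.2467  0.2098] xax [ 0.002 -0.001 -1.   ] yax [-0.    -1.     0.001] zax [-1.     0.    -0.002] w 0.529 F [ 0.5  0.2 -0.4]
shift mm (current axes) [  10.1   -3.7 -137.8]
rotvec deg 1 [-1.43 -0.11 -0.06] shift after turn [   9.8   -0.3 -137.9]
rotvec deg -1 [ 1.7857e+02 -1.0000e-01  1.7000e-01] shift after turn [  9.8   0.3 137.9]
q7 -1.3785858221135492
```

Emit:
servo_tool(
  plan=[
    [[0,-0.0004,-0.0348],[-1.5,0,0],-1],
    [[0,-0.0004,-0.0348],[0,0,0],-1],
    [[0,-0.0004,-0.0348],[0,0,0],-1],
    [[0,-0.0004,-0.0344],[0,0,0],-1],
    [[0,0,0],[0,0,0],-1],
  ],
)

```text
t: 17.95
position: [0.6678, -0.2387, 0.205]
eef_rot: [0.009, 0.708, 0.013, -0.707]
ft_force: [0.9, 1.0, -0.1]
gripper_width: 1.001
```

Emit:
servo_tool(
  plan=[
    [[0.035,0,0],[0,0,0],-1],
    [[0.035,0,0],[0,0,0],-1],
    [[0,0,0],[0,0,0],-1],
    [[0,0,0],[0,0,0],-1],
  ],
)

```text
t: 18.28
position: [0.6594, -0.2417, 0.1339]
eef_rot: [-0.008, -0.704, -0.01, 0.71]
ft_force: [-0.4, -0.6, 0.7]
gripper_width: 1.001
```

```bash
python3 -c "
from h import *
to([.664,-.2411,.064],[.027,-1,0])"; python3 st.py
```

```text
t 18.2833 pos [ 0.6594 -0.2417  0.1339] xax [-0.01   0.003 -1.   ] yax [ 0.026 -1.    -0.003] zax [-1.    -0.026  0.01 ] w 1.001 F [-0.4 -0.6  0.7]
shift mm (current axes) [69.9 -0.3 -5.3]
rotvec deg 1 [-0.04  0.55  0.19] shift after turn [69.9 -0.5 -4.7]
rotvec deg -1 [179.95   0.3   -0.87] shift after turn [69.9  0.5  4.7]
q7 -1.4937865516611029
wrist plate 20740 [ 0.6172 -0.2419] [0.134 0.06 ] 1.7 z 0.07
wrist rails 5278 [ 0.5936 -0.2442] [0.089 0.09 ] 1.5 0.0739
scene plate 680 [ 0.6142 -0.2431] [0.14  0.059] 1.4 z 0.069
scene rails 349 [ 0.5569 -0.2468] [0.162 0.091] 1.8 0.0727
side plate 436 [ 0.6126 -0.2456] [0.14  0.075] 2.0 z 0.0687
side rails 194 [ 0.5565 -0.2426] [0.159 0.098] 1.7 0.0718
```

Emit:
servo_tool(
  plan=[
    [[0.03,0,-0.002],[0,0.3,0],-1],
    [[0.025,0,0],[0,0,0],-1],
    [[0.015,0,0],[0,0,0],-1],
    [[0,0,0],[0,0,0],-1],
    [[0,0,0],[0,0,0],-1],
  ],
)

```text
t: 18.85
position: [0.6654, -0.2426, 0.0694]
eef_rot: [0.009, 0.709, 0.009, -0.705]
ft_force: [-0.4, 0.6, -0.1]
gripper_width: 1.001
```

Emit:
servo_tool(
  plan=[
    [[0,0,0],[0,0,0],1],
    [[0,0,0],[0,0,0],1],
    [[0,0,0],[0,0,0],1],
    [[0,0,0],[0,0,0],1],
    [[0,0,0],[0,0,0],1],
  ],
  newtons=60,
)

```text
t: 19.27
position: [0.6672, -0.2426, 0.0716]
eef_rot: [0.01, 0.71, 0.009, -0.704]
ft_force: [-0.1, 0.2, 7.0]
gripper_width: 0.687
```

```bash
python3 -c "
from h import *
to([.664,-.2411,.064],[.027,-1,0])
im,d,P=pts('wrist');save(im,'g1.png')"
```

```text
t 19.2667 pos [ 0.6672 -0.2426  0.0716] xax [ 0.009 -0.001 -1.   ] yax [ 0.026 -1.     0.001] zax [-1.    -0.026 -0.009] w 0.687 F [-0.1  0.2  7. ]
shift mm (current axes) [ 7.6 -1.5  3.3]
rotvec deg 1 [-0.06 -0.53 -0.07] shift after turn [ 7.6 -1.5  3.2]
rotvec deg -1 [ 1.7994e+02 -1.1000e-01  8.3000e-01] shift after turn [ 7.6  1.5 -3.2]
q7 -1.522705055426987
```

View pics/g1.png

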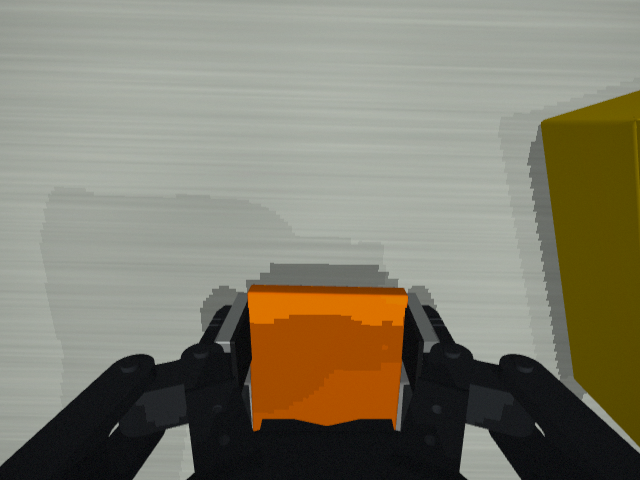

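Emit:
servo_tool(
  plan=[
    [[-0.01,0,0],[0,0,0],1],
    [[-0.025,0,0],[0,0,0],1],
    [[-0.035,0,0],[0,0,0],1],
    [[-0.035,0,0],[0,0,0],1],
    [[-0.035,0,0],[0,0,0],1],
  ],
)

```text
t: 19.73
position: [0.6637, -0.2423, 0.2098]
eef_rot: [0.009, 0.708, 0.009, -0.706]
ft_force: [0.5, -0.3, -0.9]
gripper_width: 0.684
```

Emit:
servo_tool(
  plan=[
    [[-0.03,0,0],[0,0,0],1],
    [[-0.015,0,0],[0,0,0],1],
    [[0,0,0],[0,0,0],1],
    [[0,0,0],[0,0,0],1],
  ],
)

```text
t: 20.07
position: [0.6643, -0.2425, 0.2538]
eef_rot: [0.009, 0.709, 0.009, -0.705]
ft_force: [-0.0, 0.3, -1.6]
gripper_width: 0.686
```

```bash
cat > held.py <<'E'
from h import *
def held(zlo=.05,c=None):
    for n in('scene','side'):
        im,d,P=pts(n);i=im.astype(int);r,g,b=i[...,0],i[...,1],i[...,2]
        s=ctrl.get_state();p=s['position']
        m=(r>100)&(r>g+50)&(b<90)&(g>30)&(P[...,2]>zlo)&(np.linalg.norm(P-p,axis=-1)<.2)
        q=P[m];q=q[abs(q[:,2]-np.median(q[:,2]))<.03]
        if len(q)<30: print(n,'few');continue
        u,sv,vt=np.linalg.svd(q-q.mean(0),full_matrices=False)
        rc=cv2.minAreaRect(q[:,:2].astype(np.float32))
        print(n,len(q),'c',np.round(rc[0],4),'size',np.round(rc[1],3),'ang',round(rc[2],1),'zmean',q[:,2].mean().round(4),'normal',(vt[2]*np.sign(vt[2][2])).round(3),'zrange',np.percentile(q[:,2],[3,97]).round(4))
if __name__=='__main__':
    held();to([.449,.297,.25],[1,0,0])
E
python3 held.py
```

```text
scene 687 c [ 0.6116 -0.2437] size [0.059 0.141] ang 89.8 zmean 0.2506 normal [-0.003  0.     1.   ] zrange [0.2482 0.253 ]
side 440 c [ 0.6072 -0.242 ] size [0.072 0.139] ang 87.7 zmean 0.2479 normal [0.005 0.012 1.   ] zrange [0.2424 0.2526]
t 20.1667 pos [ 0.6625 -0.2424  0.2504] xax [-0.     0.001 -1.   ] yax [ 0.026 -1.    -0.002] zax [-1.    -0.026  0.   ] w 0.685 F [-0.5  0.7 -1.5]
shift mm (current axes) [   1.3 -544.7  199.5]
rotvec deg 1 [-8.852e+01 -6.000e-02  8.000e-02] shift after turn [ 4.000e-01 -2.135e+02 -5.394e+02]
rotvec deg -1 [9.148e+01 8.000e-02 6.000e-02] shift after turn [4.000e-01 2.135e+02 5.394e+02]
q7 -1.452817936419013
```

Emit:
servo_tool(
  plan=[
    [[0,-0.0273,0.01],[0,0,0],1],
    [[0,-0.0273,0.01],[0,0,0],1],
    [[0,-0.0273,0.01],[0,0,0],1],
    [[0,-0.0273,0.01],[0,0,0],1],
    [[0,-0.0273,0.01],[0,0,0],1],
  ],
)

```text
t: 20.58
position: [0.6083, -0.1061, 0.25]
eef_rot: [-0.008, -0.707, -0.01, 0.707]
ft_force: [-0.2, 0.5, -0.5]
gripper_width: 0.686
```

Emit:
servo_tool(
  plan=[
    [[0,-0.0273,0.01],[0,0,0],1],
    [[0,-0.0273,0.01],[0,0,0],1],
    [[0,-0.0273,0.01],[0,0,0],1],
    [[0,-0.0273,0.01],[0,0,0],1],
    [[0,-0.0273,0.01],[0,0,0],1],
  ],
)

```text
t: 21.0
position: [0.5548, 0.0286, 0.2502]
eef_rot: [-0.009, -0.707, -0.009, 0.707]
ft_force: [0.6, 0.2, 0.1]
gripper_width: 0.688
```

Emit:
servo_tool(
  plan=[
    [[0,-0.0273,0.01],[0,0,0],1],
    [[0,-0.0273,0.01],[0,0,0],1],
    [[0,-0.0273,0.01],[0,0,0],1],
    [[0,-0.0273,0.01],[0,0,0],1],
    [[0,-0.0273,0.01],[0,0,0],1],
  ],
)

```text
t: 21.42
position: [0.5015, 0.1632, 0.2502]
eef_rot: [0.009, 0.707, 0.009, -0.707]
ft_force: [0.2, 0.3, -1.9]
gripper_width: 0.683
```

Emit:
servo_tool(
  plan=[
    [[0,-0.0273,0.01],[0,0,0],1],
    [[0,-0.0273,0.01],[0,0,0],1],
    [[0,-0.0273,0.01],[0,0,0],1],
    [[0,-0.0273,0.01],[0,0,0],1],
    [[0,-0.0273,0.01],[0,0,0],1],
  ],
)

```text
t: 21.83
position: [0.4484, 0.298, 0.25]
eef_rot: [0.01, 0.707, 0.008, -0.707]
ft_force: [0.2, 0.2, -2.0]
gripper_width: 0.687
```

Emit:
servo_tool(
  plan=[
    [[0,0,0],[-6.8,0,0],1],
    [[0,0,0],[-6.8,0,0],1],
    [[0,0,0],[-6.8,0,0],1],
    [[0,0,0],[-6.8,0,0],1],
    [[0,0,0],[-6.8,0,0],1],
  ],
)

```text
t: 22.25
position: [0.4489, 0.297, 0.25]
eef_rot: [-0.218, -0.673, -0.217, 0.673]
ft_force: [0.5, 0.4, -1.0]
gripper_width: 0.681
```

Emit:
servo_tool(
  plan=[
    [[0,0,0],[-6.8,0,0],1],
    [[0,0,0],[-6.8,0,0],1],
    [[0,0,0],[-6.8,0,0],1],
    [[0,0,0],[-6.8,0,0],1],
    [[0,0,0],[-6.8,0,0],1],
  ],
)

```text
t: 22.67
position: [0.449, 0.2969, 0.25]
eef_rot: [-0.405, -0.58, -0.404, 0.58]
ft_force: [-0.4, -0.9, -1.0]
gripper_width: 0.682
```

Emit:
servo_tool(
  plan=[
    [[0,0,0],[-6.8,0,0],1],
    [[0,0,0],[-6.8,0,0],1],
    [[0,0,0],[-6.8,0,0],1],
    [[0,0,0],[0,0,0],1],
    [[0,0,0],[0,0,0],1],
  ],
)

```text
t: 23.08
position: [0.4493, 0.2972, 0.2507]
eef_rot: [0.499, 0.501, 0.498, -0.501]
ft_force: [-0.1, 0.2, -1.2]
gripper_width: 0.684
```

```bash
python3 held.py; python3 mark.py
```

```text
scene 610 c [0.4482 0.2426] size [0.139 0.06 ] ang 88.4 zmean 0.2482 normal [-0.007  0.006  1.   ] zrange [0.2455 0.251 ]
side 453 c [0.4465 0.2444] size [0.144 0.061] ang 88.5 zmean 0.2474 normal [0.013 0.006 1.   ] zrange [0.2428 0.2514]
t 23.1833 pos [0.4497 0.2976 0.2516] xax [ 0.003 -0.001 -1.   ] yax [ 1.    -0.004  0.003] zax [-0.004 -1.     0.001] w 0.683 F [-0.3  0.1 -0.9]
shift mm (current axes) [ 1.6 -0.7  0.6]
rotvec deg 1 [-0.25  0.03 -0.17] shift after turn [ 1.6 -0.7  0.6]
rotvec deg -1 [ 1.7975e+02 -2.7000e-01 -5.0000e-02] shift after turn [ 1.6  0.7 -0.6]
q7 -0.9815485692166805
t 23.1833 pos [0.4497 0.2976 0.2516] xax [ 0.003 -0.001 -1.   ] yax [ 1.    -0.004  0.003] zax [-0.004 -1.     0.001] w 0.683 F [-0.3  0.1 -0.9]
shift mm (current axes) [-38.  130.6  51.1]
q7 -0.9815485692166805
scene 58 theta from top towards +y: mean 1.2 range -5.3 8.4 r 0.052 0.096
  rim pts 31 y 0.0021 z 0.0913 ang 1.37
side 42 theta from top towards +y: mean 1.8 range -4.7 5.7 r 0.057 0.099
  rim pts 31 y 0.0028 z 0.091 ang 1.7
wrist 1598 theta from top towards +y: mean 2.2 range -5.3 8.7 r 0.056 0.094
  rim pts 1017 y 0.0037 z 0.0916 ang 2.33
```

Emit:
servo_tool(
  plan=[
    [[0.035,0.0015,-0.0025],[-0.3,0,0],1],
    [[0.035,0,0],[0,0,0],1],
    [[0.035,0,0],[0,0,0],1],
    [[0.035,0,0],[0,0,0],1],
    [[0.025,0,0],[0,0,0],1],
  ],
)

```text
t: 23.75
position: [0.4518, 0.2995, 0.0849]
eef_rot: [0.502, 0.5, 0.499, -0.499]
ft_force: [0.7, -0.5, -1.0]
gripper_width: 0.684
```

Emit:
servo_tool(
  plan=[
    [[0.015,0,0],[0,0,0],1],
    [[0.006,0,0],[0,0,0],1],
    [[0,0,0],[0,0,0],1],
    [[0,0,0],[0,0,0],1],
    [[0,0,0],[0,0,0],1],
  ],
)

```text
t: 24.17
position: [0.4542, 0.302, 0.0688]
eef_rot: [0.502, 0.502, 0.499, -0.497]
ft_force: [0.0, -0.6, -1.3]
gripper_width: 0.684
```

```bash
sed -i 's/zlo=.05/zlo=.04/' held.py; python3 held.py
```

```text
scene 565 c [0.4527 0.2468] size [0.14  0.064] ang 89.4 zmean 0.066 normal [-0.015  0.004  1.   ] zrange [0.0628 0.0696]
side 382 c [0.4525 0.2489] size [0.146 0.061] ang 88.4 zmean 0.065 normal [-0.021  0.013  1.   ] zrange [0.0593 0.07  ]
t 24.2667 pos [0.4541 0.3017 0.0687] xax [ 0.008  0.002 -1.   ] yax [1.    0.003 0.008] zax [ 0.003 -1.    -0.002] w 0.686 F [ 0.6 -0.4 -1. ]
shift mm (current axes) [-181.3   -3.6    4.3]
rotvec deg 1 [ 0.17 -0.11 -0.48] shift after turn [-181.3   -5.1    4.7]
rotvec deg -1 [-1.7983e+02  7.5000e-01 -1.7000e-01] shift after turn [-181.3    5.1   -4.7]
q7 -1.1801060604001194
```

Emit:
servo_tool(
  plan=[
    [[0.005,-0.003,0.001],[0,0,-0.5],1],
    [[0.004,0,0],[0,0,0],1],
    [[0,0,0],[0,0,0],1],
    [[0,0,0],[0,0,0],1],
  ],
)

```text
t: 24.6
position: [0.4496, 0.2994, 0.0575]
eef_rot: [0.5, 0.498, 0.502, -0.5]
ft_force: [0.0, 0.4, -1.2]
gripper_width: 0.682
```

```bash
python3 held.py
```

```text
scene 565 c [0.449  0.2439] size [0.064 0.141] ang 0.1 zmean 0.0549 normal [-0.008  0.005  1.   ] zrange [0.0515 0.0585]
side 385 c [0.4467 0.2466] size [0.148 0.06 ] ang 88.2 zmean 0.0538 normal [0.012 0.005 1.   ] zrange [0.048 0.059]
t 24.7 pos [0.4497 0.2996 0.0577] xax [-0.004  0.    -1.   ] yax [ 1.     0.003 -0.004] zax [ 0.003 -1.    -0.   ] w 0.686 F [ 1.3  0.  -1. ]
shift mm (current axes) [-192.3   -1.5    2.6]
rotvec deg 1 [ 0.18 -0.    0.21] shift after turn [-192.3   -0.7    2.6]
rotvec deg -1 [-179.82   -0.33   -0.  ] shift after turn [-192.3    0.7   -2.6]
q7 -1.185360212208926
```

Emit:
servo_tool(
  plan=[
    [[0.001,0,0],[0,0,0],1],
    [[0,0,0],[0,0,0],1],
    [[0,0,0],[0,0,0],1],
  ],
)

```text
t: 24.95
position: [0.4499, 0.2999, 0.0571]
eef_rot: [0.5, 0.498, 0.502, -0.5]
ft_force: [-0.6, -0.8, 1.4]
gripper_width: 0.684
```

Emit:
servo_tool(
  plan=[
    [[0.001,0,0],[0,0,0],1],
    [[0,0,0],[0,0,0],1],
    [[0,0,0],[0,0,0],1],
  ],
)

```text
t: 25.2
position: [0.4499, 0.2999, 0.057]
eef_rot: [0.5, 0.498, 0.501, -0.5]
ft_force: [-1.5, -2.1, 8.1]
gripper_width: 0.68
```

Emit:
servo_tool(
  plan=[
    [[0,0,0],[0,0,0],0],
    [[0,0,0],[0,0,0],-1],
    [[0,0,0],[0,0,0],-1],
    [[0,0,0],[0,0,0],-1],
    [[0,0,0],[0,0,0],-1],
  ],
)

```text
t: 25.62
position: [0.4498, 0.2996, 0.0556]
eef_rot: [0.5, 0.498, 0.502, -0.5]
ft_force: [0.9, 0.7, -1.6]
gripper_width: 0.999
```

Emit:
servo_tool(
  plan=[
    [[-0.01,0,0],[0,0,0],-1],
    [[-0.03,0,0],[0,0,0],-1],
    [[-0.04,0,0],[0,0,0],-1],
    [[-0.04,0,0],[0,0,0],-1],
    [[-0.04,0,0],[0,0,0],-1],
  ],
)

```text
t: 26.03
position: [0.4497, 0.2997, 0.2177]
eef_rot: [0.5, 0.498, 0.502, -0.5]
ft_force: [1.3, 0.4, 0.5]
gripper_width: 1.0
```

Emit:
servo_tool(
  plan=[
    [[-0.02,0,0],[0,0,0],-1],
    [[0,0,0],[0,0,0],-1],
    [[0,0,0],[0,0,0],-1],
  ],
)

```text
t: 26.28
position: [0.4511, 0.3004, 0.2378]
eef_rot: [0.501, 0.5, 0.501, -0.499]
ft_force: [-0.3, -0.8, -0.3]
gripper_width: 1.0
```

```bash
sed -i 's/axis=-1)<.2)/axis=-1)<.35)/' held.py; python3 held.py; python3 mark.py end.png
```

```text
scene 586 c [0.449  0.2461] size [0.142 0.061] ang 88.3 zmean 0.0542 normal [-0.009  0.002  1.   ] zrange [0.0502 0.058 ]
side 902 c [0.4471 0.2475] size [0.145 0.061] ang 88.5 zmean 0.0532 normal [0.006 0.002 1.   ] zrange [0.0482 0.0579]
t 26.3833 pos [0.4499 0.2988 0.2349] xax [-0.005 -0.001 -1.   ] yax [ 1.     0.003 -0.005] zax [ 0.003 -1.     0.001] w 1.001 F [ 0.2 -0.  -0.4]
shift mm (current axes) [-15.1  -0.9   1.9]
rotvec deg 1 [0.18 0.08 0.27] shift after turn [-15.1  -0.9   1.8]
rotvec deg -1 [-1.7982e+02 -4.3000e-01  1.2000e-01] shift after turn [-15.1   0.9  -1.8]
q7 -0.9928444493396891
t 26.3833 pos [0.4499 0.2988 0.2349] xax [-0.005 -0.001 -1.   ] yax [ 1.     0.003 -0.005] zax [ 0.003 -1.     0.001] w 1.001 F [ 0.2 -0.  -0.4]
shift mm (current axes) [-55.6 129.7  53.3]
q7 -0.9928444493396891
scene 57 theta from top towards +y: mean 1.3 range -4.9 10.4 r 0.054 0.095
  rim pts 32 y 0.0023 z 0.0908 ang 1.46
side 42 theta from top towards +y: mean 1.8 range -4.4 7.5 r 0.057 0.095
  rim pts 29 y 0.0026 z 0.0908 ang 1.63
wrist 1271 theta from top towards +y: mean 3.0 range -5.0 9.1 r 0.055 0.094
  rim pts 529 y 0.0068 z 0.0906 ang 4.28
```

View pics/end.png

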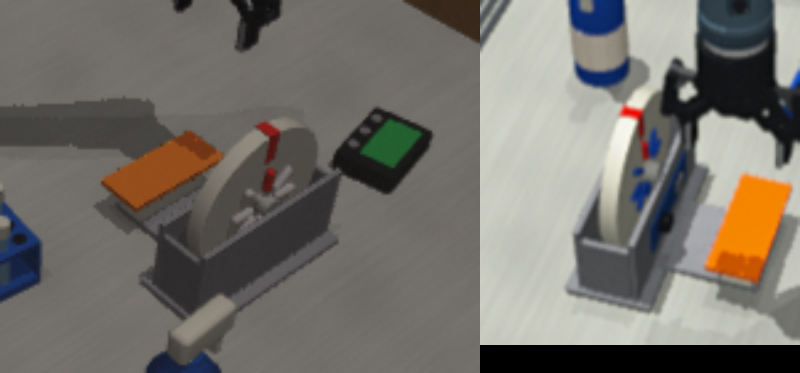

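The picture shows the red mark at the disc's top (267,130) and the plate flat and centred on the pad (160,170), with the gripper clear. Handing in.

```bash
python3 -c "
from cell import ctrl
print(ctrl.finish_job())"
```

```text
the job is handed in; nothing more can be done
None
```

The job is done and handed in, with the clock at about 26 s of the 72 s allowed; the hand-in gives no verdict.

**What I did:** I turned the disc in three pinch strokes, towards its -y side, until the red mark stood at the top, then let go. I pushed the plate about 55 mm along the channel, so that it overhung the stand by about 46 mm. I gripped it by its sides at that end, carried it over, laid it on the blue pad and lifted the open gripper clear.

**Last checks:**

| Check | Reading | Limit |
|---|---|---|
| Mark off the top, scene and side cameras | 1.5° (about 3 mm) | 12 mm |
| Mark off the top, wrist camera (poorer view of the rim) | 3–4° (5–7 mm) | 12 mm |
| Plate centre against pad centre | within about 2 mm | 15 mm across, 20 mm along |
| Plate direction along the pad | within 2° | 0.2 rad (about 11°) |
| Plate tilt | under 1° | 0.1 rad (about 6°) |

- **Disagreement:** The wrist camera put the mark further off than the other two cameras, but all three readings are inside the limit.
- **Bystanders:** I did not measure the spray bottle, tube rack, timer and tip box again at the end. The arm's path kept well clear of them.

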